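Unclamp the carved brush pot and nest it

TASK

Flip the toggle clamp on the carving rest open, past its centre, then take out the slim wooden pot that it held and stand it upright on the bare bench, letting go of it. Take it again from above, lower it upright, without dropping it, foot first into the middle-sized of the three standing pots, the cork-lined one, and press it down lightly until the dark turned line round it is level with that pot's rim, stopping before it jams. Leave it nested there with the clamp open, and leave the small pot, the large pot and the mallet where they are.

Things in the scene. Friction and masses are not known exactly. Their poses are not given: they have to be found in the camera images.
- rest: Fixed carving rest: base board 100 x 235 x 14 mm (local x -50 to 50, y -72 to 162 mm) with two sloping rails and a foot stop, all within 25 mm of its plane x = 0. The slim pot lies on them in that plane, axis 30 degrees up from level, mouth towards local -y, foot centre at local y 35, z 46 mm; toggle clamp at the +y end. Origin: on the bench under the board; z up.
- clamp (a joint): Toggle clamp angle, rad: 0 shut (steel arm with rubber pad lies over the pot's foot end, black handle upright); grows as the handle swings away from the pot, towards the rest's local +y, and the arm rises; stop at 1.65 (handle level, arm upright). One rigid lever: its weight holds it shut; beyond about 1 rad it falls open. 1 to 3 N at the handle moves it.
- clamp_pivot (a point): Axis of the clamp's hinge, which runs along the rest's local x, 85 mm above the bench and at 112 mm local y.
- clamp_tip (a point): End of the clamp's round black handle (17 mm thick, its grip 60 mm long), 98 mm from the pivot; upright over the pivot when shut.
- pot: Slim tapered wooden brush pot, hollow: 100 mm tall, outside diameter 40 mm at the foot widening evenly to 64 at the rim, wall 4.5 mm, 0.08 to 0.15 kg. One dark turned line runs round it 39 mm below the rim. Starts in the rest under the clamp; once that is open it lies loose on the rails. Origin: centre of the foot's underside; z axis along the pot to the mouth.
- pot_rim (a point): Centre of the slim pot's mouth, at rim height (100 mm from its foot).
- nest: Middle-sized standing pot, loose, 0.5 kg: 100 mm tall, 78 mm across the rim, 54 at the foot, lined with springy cork staves; bore 53 mm wide at the mouth, same taper as the slim pot. The slim pot grips when its rim is 46 mm above this rim; its weight alone brings it to 45, about 6 N of push to 39 (line level; right within 3.5 mm), 10 N to 34 (jammed). It stays as pressed. Origin: underside centre; z up.
- nest_rim (a point): Centre of the middle-sized pot's mouth, at rim height (100 mm above its underside).
- small_pot: Bystander: small standing wooden pot, 70 mm tall, 50 mm across the rim. Origin: centre of the underside. It, the middle-sized and the large pot may stand in any order.
- large_pot: Bystander: large standing wooden pot, 112 mm tall, 102 mm across the rim. Origin: centre of the underside.
- mallet: Bystander: carver's round wooden mallet lying on the bench at the far side, head 72 mm thick and 110 mm long, 230 mm long in all. Origin: under the middle, at the start of the head, at bench height as it lies at the start.
Things that resemble listed ones, but are neither listed nor needed, are in the scene too. What is shaped like the pot but purple or turquoise is not meant.

How it is judged:
By the outcome, as a careful person would: the job done as asked, in the order asked, and still so for the second after the job is handed in, with the robot touching nothing.
It also fails if it takes over 67 s, if anything falls off the work surface, if the arm or the gripper's body presses on something with over 40 N, if the wrist force passes 120 N, or if a joint passes its speed limit or range.

ROBOT

A 6-joint arm with a two-finger parallel gripper is mounted at the origin on the work surface. World frame = base frame: x ahead of the robot, y to its left, z up, the work surface at z = 0. Lengths are in m, angles in rad, forces in N, time in s.
With the tool pointing down it reaches from about 0.4 to 0.825 m from the base axis. Payload 7 kg.
Tool frame: the origin (TCP) lies midway between the tips of the shut fingers; the grasp point (between the pads) lies 19 mm behind it (env.grasp_offset is the distance from the TCP to the grasp point, in m); z points along the fingers, y is the line along which they close (so a half turn about z gives the same grasp; the last joint's range is limited). The gripper opens to 85 mm and grips with 20 to 120 N. Pads are 22 mm wide; open, the fingers measure 114 mm over their backs; the gripper's body (76 mm by 85 mm) begins 54 mm behind the grasp point. The pads swing forward as they close: fully open they stand 13 mm farther back than shut.
Start: joints at [1.4, 0.359, 0.012, 0, -1.224, -0.288], TCP at [0.299, 0.605, 0.231] pointing down, gripper open.
Joint ranges: [-3.07, 3.07], [-1.43, 2.12], [-1.02, 1.25], [-3.03, 1.67], [-3.05, -0], [-3.03, 3.03]. Speed limits (rad/s): [2.39, 2.39, 3.01, 3.14, 3.14, 3.14].

INTERFACE

Orientations are given as a 3x3 rotation matrix whose columns are the frame's x, y, z axes.
In Python, from station import state, camera, camera_info, hand_in, env gives the robot as it stands. The module is installed in compiled form; this text tells all that it offers.
- The arm moves only by the shell command python3 -m handwheel 'ROWS' [FORCE]. ROWS is JSON, a list of rows, each a list of 7 numbers: the shift along the world's x, y, z normalised to -1 to 1, where 1 is 0.6 m, then the turn, a rotation vector about the world's x, y, z normalised to -1 to 1, where 1 is 360 degrees, then the finger opening in mm, from 0 to 85.4. A call has 1 to 20 rows; each row is the pose to reach, as a shift and turn from the pose commanded when the call began, turning the shorter way round; what a row does not reach only later rows make up. A row lasts 1/12 s, in which the tool goes at most 41.7 mm and 7.16 degrees, less where a joint would pass 70% of its speed; a pose out of reach is approached as far as the arm can. A call with a number of a shift or a turn outside -1 to 1 is refused whole. A call with a gripper value outside its range is refused whole. The fingers move at their own pace and stop on an object; FORCE is the grip in N (left out, the last holds). Time passes only in rows, so rows that repeat a pose let the fingers close. It gives the time, the measured TCP pose, the force, the opening and the grip force at its end, in the units of the state.
- state(): the state, without advancing time (a new reading comes with each control period).
- camera(name): name is "side" or "top" or "wrist"; returns the picture (420x560x3 uint8, red, green, blue); there is no depth.
- camera_info(name): a dict with "intrinsics" (3x3 intrinsics, pixels), "xyz" and "orientation" of the camera in the world. Camera axes: x right, y down, z forward; pixel columns grow to the right and rows downward; lengths in m; the calibration is good to about 2 mm. A picture is of the moment at which its call begins: read the wrist's pose just before it. camera_info takes no time and is no camera call; for the wrist camera it gives the pose at the moment of the call.
- hand_in(): hands the job in; it is judged then, once.
The state is a dict: "time": time; "q": joint angles; "joint_velocities": joint speeds; "joint_torque": joint torques, N m; "position": TCP position; "tool_rot": TCP orientation; "wrist_force": force on the tool from outside, world axes, zero at the start; "moment": the same for the moment, N m; "grip_width": finger opening in m; "grip_force": force on a finger pad.
Only numpy, scipy, OpenCV 4.12 (cv2) and the standard library are available. Lean on these libraries where they do the work, as an engineer would, in place of code of your own. Each camera call takes 0.05 s, during which the arm holds its last target. There are 200 camera calls.

## Working session

There is one attempt and no reset: what is moved stays moved. The work goes in short steps, Python scripts to look and compute and a shell command to move; the robot and the scene stay as the last step left them, time stands still between calls to the robot, and variables do not carry over. Pictures are saved under pics/ and viewed, at most 14 in all, crops included, and the job is handed in when it is done.

```bash
mkdir -p pics; python3 - <<'E'
from station import *
import cv2,numpy as np
for n in("top","side"):
    cv2.imwrite(f"pics/{n}0.png",camera(n)[:,:,::-1]); i=camera_info(n); print(n,np.round(i["intrinsics"],1).tolist(),np.round(i["xyz"],3),np.round(i["orientation"],3).tolist())
s=state(); print(s["time"],s["position"],np.round(s["tool_rot"],3).tolist(),s["grip_width"])
E
```

```text
top [[430.1, 0.0, 279.9], [0.0, 430.1, 205.6], [0.0, 0.0, 1.0]] [0.346 0.069 1.336] [[-0.003, -0.985, 0.175], [-1.0, 0.003, -0.003], [0.002, -0.175, -0.985]]
side [[544.9, 0.0, 281.3], [0.0, 544.9, 206.9], [0.0, 0.0, 1.0]] [ 0.086 -0.775  1.014] [[0.857, -0.34, 0.386], [-0.515, -0.586, 0.626], [0.013, -0.736, -0.677]]
0.1 [0.29878413 0.60480274 0.23048398] [[0.897, -0.443, -0.001], [-0.443, -0.897, -0.001], [0.0, 0.001, -1.0]] 0.0858642029712297
```

View pics/top0.png

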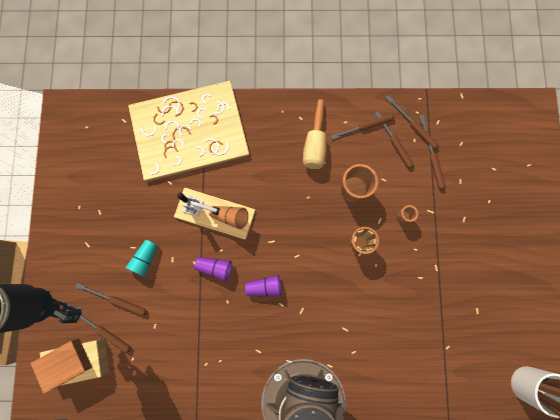

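View pics/side0.png

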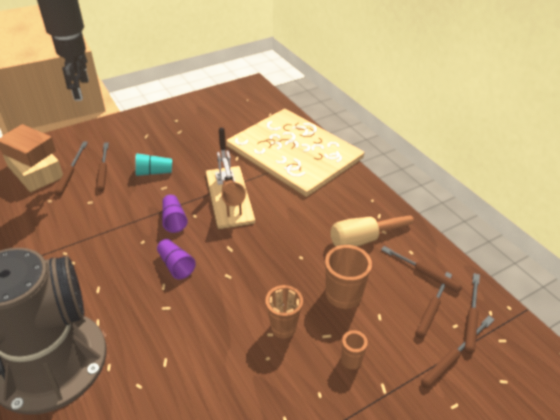

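The top view shows the rest at about (215,213), with the mouth pointing right and slightly down. The nest (staves in its mouth) is at (365,240), the large pot at (360,181), the small pot at (409,213) and the mallet at (315,140). Next I convert these to world positions.

```bash
cat > h.py <<'E'
from station import *
import cv2,numpy as np
def ray(n,uv,info=None):
    i=info or camera_info(n); K,R=np.array(i["intrinsics"]),np.array(i["orientation"])
    return np.array(i["xyz"]),R@np.linalg.inv(K)@np.array([uv[0],uv[1],1.])
def onz(n,uv,z,info=None):
    o,d=ray(n,uv,info); return o+d*(z-o[2])/d[2]
def proj(n,p,info=None):
    i=info or camera_info(n); K,R=np.array(i["intrinsics"]),np.array(i["orientation"])
    c=K@R.T@(np.array(p)-np.array(i["xyz"])); return c[:2]/c[2]
def tri(n1,a,n2,b):
    o1,d1=ray(n1,a);o2,d2=ray(n2,b)
    t=np.linalg.lstsq(np.c_[d1,-d2],o2-o1,rcond=None)[0]; return (o1+d1*t[0]+o2+d2*t[1])/2
E
python3 - <<'E'
from h import *
im=cv2.imread("pics/top0.png"); hsv=cv2.cvtColor(im,cv2.COLOR_BGR2HSV)
m=cv2.inRange(hsv,(12,50,150),(32,200,255)); w=np.zeros_like(m); w[180:248,165:265]=255
m&=w; m=cv2.morphologyEx(m,cv2.MORPH_OPEN,np.ones((2,2)))
pts=cv2.findNonZero(m); b=cv2.boxPoints(cv2.minAreaRect(pts)); 
c=np.array([onz("top",p,.014) for p in b]); print(b.tolist(),c.round(3).tolist(),[np.linalg.norm(c[i]-c[i-1]).round(3) for i in range(4)])
print("nest",onz("top",(365,240),.1),"large",onz("top",(360,181),.112),"small",onz("top",(409,213),.07))
t=cv2.resize(im[150:290,150:290],None,fx=4,fy=4,interpolation=2)
s=cv2.imread("pics/side0.png"); t2=cv2.resize(s[110:250,190:270],None,fx=4,fy=4,interpolation=2)
cv2.imwrite("pics/crop.png",cv2.resize(np.hstack([t[:560],t2]),(800,509)))
E
```

```text
[[159.01544189453125, 212.82191467285156], [169.094970703125, 181.7068328857422], [256.01580810546875, 209.86427307128906], [245.936279296875, 240.97935485839844]] [[0.558, 0.441, 0.014], [0.658, 0.414, 0.014], [0.567, 0.139, 0.014], [0.47, 0.17, 0.014]] [np.float64(0.285), np.float64(0.103), np.float64(0.289), np.float64(0.102)]
nest [ 0.46353953 -0.17931708  0.1       ] large [ 0.63493871 -0.16883924  0.112     ] small [ 0.54658417 -0.31961758  0.07      ]
```

View pics/crop.png

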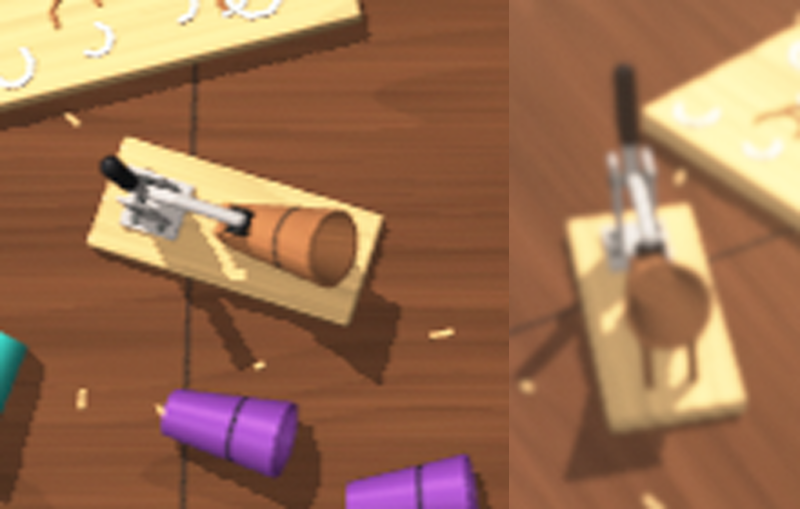

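```bash
python3 - <<'E'
from h import *
c=np.array([onz("top",p,.014)[:2] for p in [(184.4,188),(255.3,209.1),(245.7,239.4),(174.2,216.8)]])
print(c.round(3),[np.linalg.norm(c[i]-c[i-1]).round(3) for i in range(4)])
yd=(c[0]+c[3]-c[1]-c[2]);yd/=np.linalg.norm(yd); xd=np.array([yd[1],-yd[0]])
o=c.mean(0)-yd*.045; print("origin",o,"y",yd,"x",xd, "ang",np.degrees(np.arctan2(yd[1],yd[0])))
P=lambda y,z:np.r_[o+yd*y,z]
print("pivot",P(.112,.085),"tip",P(.112,.183),"pix",proj("top",P(.112,.183)),proj("side",P(.112,.183)))
print("tip tri",tri("top",(180.5,195.5),"side",(222,130)))
f=P(.035,.046);a=np.r_[-yd*np.cos(np.pi/6),.5]; print("foot",f,"axis",a,"rim",f+.1*a,proj("top",f+.1*a),proj("side",f+.1*a))
E
```

```text
[[0.637 0.365]
 [0.569 0.142]
 [0.475 0.171]
 [0.546 0.393]] [np.float64(0.096), np.float64(0.233), np.float64(0.099), np.float64(0.234)]
origin [0.54329741 0.2246607 ] y [0.29735908 0.95476572] x [ 0.95476572 -0.29735908] ang 72.70094758743267
pivot [0.57660163 0.33159446 0.085     ] tip [0.57660163 0.33159446 0.183     ] pix [182.41633848 196.32286643] [220.86768773 130.13710916]
tip tri [0.58119428 0.33769377 0.17790255]
foot [0.55370498 0.2580775  0.046     ] axis [-0.25752052 -0.82685137  0.5       ] rim [0.52795293 0.17539237 0.096     ] [242.10631321 218.41395492] [233.09070218 194.48843365]
```

```bash
python3 -m handwheel '[[0.43,-0.555,0,0,0,0.025,0],[0.43,-0.555,0,0,0,0.025,0],[0.43,-0.555,0,0,0,0.025,0],[0.43,-0.555,0,0,0,0.025,0],[0.43,-0.555,0,0,0,0.025,0],[0.43,-0.555,0,0,0,0.025,0],[0.43,-0.555,0,0,0,0.025,0],[0.43,-0.555,0,0,0,0.025,0],[0.43,-0.555,0,0,0,0.025,0],[0.43,-0.555,0,0,0,0.025,0],[0.43,-0.555,0,0,0,0.025,0],[0.43,-0.555,0,0,0,0.025,0],[0.43,-0.555,0,0,0,0.025,0],[0.43,-0.555,-0.13,0,0,0.025,0],[0.43,-0.555,-0.13,0,0,0.025,0],[0.43,-0.555,-0.13,0,0,0.025,0],[0.43,-0.555,-0.13,0,0,0.025,0]]' 40
python3 - <<'E'
from h import *
s=state();o=np.array([.5433,.2247]);yd=np.array([.2974,.9548]);xd=np.array([.9548,-.2974]);d=s["position"][:2]-o
print(d@xd,d@yd,s["tool_rot"].round(3).tolist())
E
```

```text
time: 1.52
position: [0.5555, 0.2725, 0.1521]
tool_rot: [[0.955, -0.295, -0.003], [-0.295, -0.955, -0.003], [-0.002, 0.004, -1.0]]
wrist_force: [0.8, 0.3, 0.8]
grip_width: 0.0001
grip_force: 0.0
-0.002550577065654834 0.049231277853962585 [[0.955, -0.295, -0.003], [-0.295, -0.955, -0.003], [-0.002, 0.004, -1.0]]
```

```bash
python3 -m handwheel '[[0.012,0.024,0,0,0,0,0],[0.018,0.048,0,0,0,0,0],[0.026,0.072,0,0,0,0,0],[0.033,0.095,0,0,0,0,0],[0.038,0.111,0,0,0,0,0],[0.043,0.127,-0.01,0,0,0,0],[0.048,0.143,-0.018,0,0,0,0],[0.053,0.159,-0.027,0,0,0,0],[0.058,0.175,-0.036,0,0,0,0],[0.063,0.19,-0.045,0,0,0,0],[0.068,0.205,-0.053,0,0,0,0],[0.072,0.22,-0.058,0,0,0,0],[0.072,0.22,-0.058,0,0,0,0],[0.072,0.22,0.1,0,0,0,85],[0.072,0.22,0.1,0,0,0,85],[0.072,0.22,0.1,0,0,0,85],[0.072,0.22,0.1,0,0,0,85]]'
python3 - <<'E'
from h import *
t=camera("top");w=camera("wrist");s=state();print(s["position"],camera_info("wrist"))
cv2.imwrite("pics/a.png",np.hstack([cv2.resize(t[150:290,150:290],(420,420),interpolation=2),cv2.resize(w,(380,420))])[:,:,::-1])
E
```

```text
time: 2.93
position: [0.6022, 0.4056, 0.2197]
tool_rot: [[0.955, -0.297, 0.007], [-0.297, -0.955, 0.006], [0.005, -0.008, -1.0]]
wrist_force: [0.7, 0.3, -0.6]
grip_width: 0.0483
grip_force: 0.0
[0.60033878 0.40430584 0.21468325] {'intrinsics': array([[291.84334137,   0.        , 285.49755446],
       [  0.        , 291.84334137, 210.7800407 ],
       [  0.        ,   0.        ,   1.        ]]), 'xyz': array([0.66213946, 0.38365016, 0.356763  ]), 'orientation': array([[-0.29883057, -0.92141472, -0.24838519],
       [-0.95430448,  0.28803859,  0.07960359],
       [-0.0018034 ,  0.26082309, -0.96538493]])}
```

View pics/a.png

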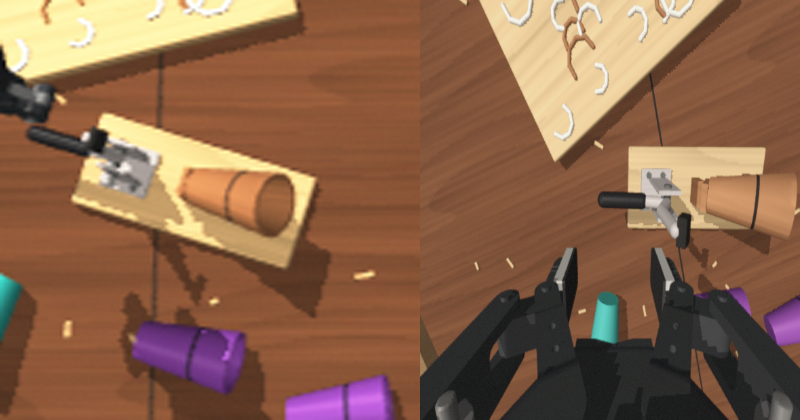

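Clamp is open: handle level at left (60,140), arm upright, pot loose on the rails. Next I work out the grasp.

```bash
cat >> h.py <<'E'
from scipy.spatial.transform import Rotation as Ro
O=np.array([.5433,.2247]);YD=np.array([.2974,.9548,0]);XD=np.array([.9548,-.2974,0])
A=-YD*np.cos(np.pi/6)+[0,0,.5]; FOOT=np.r_[O+YD[:2]*.035,.046]
def cmd(p,R):
    s=state(); r=Ro.from_matrix(R@s["tool_rot"].T).as_rotvec()/2/np.pi
    print("shift",((np.array(p)-s["position"])/.6).round(4),"turn",r.round(4))
E
python3 - <<'E'
from h import *
s=state(); print(s["q"].round(3),env.grasp_offset,s["position"])
for sg in(1,-1):
    b=np.c_[sg*YD,sg*XD,[0,0,-1]]
    R=Ro.from_rotvec(XD*np.radians(30)).as_matrix()@b; G=FOOT+.075*A; tz=R[:,2]
    print(sg);cmd(G-.12*tz,R);cmd(G+.024*tz,R); print(G-.12*tz,G+.024*tz)
E
```

```text
[ 0.861  0.446  0.109 -0.    -1.231  0.408] 0.0187 [0.60033878 0.40430584 0.21468325]
1
shift [-0.1397 -0.4425 -0.0454] turn [ 0.0425 -0.0819  0.2437]
shift [-0.104  -0.3279 -0.2533] turn [ 0.0425 -0.0819  0.2437]
[0.51654838 0.13881416 0.18742164] [0.53796109 0.20755947 0.06271567]
-1
shift [-0.1397 -0.4425 -0.0454] turn [ 0.0817  0.0433 -0.2436]
shift [-0.104  -0.3279 -0.2533] turn [ 0.0817  0.0433 -0.2436]
[0.51654838 0.13881416 0.18742164] [0.53796109 0.20755947 0.06271567]
```

```bash
python3 -m handwheel '[[-0.02,-0.1,0.12,0.08,0.043,-0.2436,85],[-0.14,-0.44,0.12,0.08,0.043,-0.2436,85],[-0.14,-0.44,0.12,0.0817,0.0433,-0.2436,85],[-0.14,-0.44,0.12,0.0817,0.0433,-0.2436,85],[-0.14,-0.44,0.12,0.0817,0.0433,-0.2436,85],[-0.14,-0.44,0.12,0.0817,0.0433,-0.2436,85],[-0.14,-0.44,0.12,0.0817,0.0433,-0.2436,85],[-0.14,-0.44,0.12,0.0817,0.0433,-0.2436,85],[-0.14,-0.44,0.12,0.0817,0.0433,-0.2436,85],[-0.14,-0.44,0.12,0.0817,0.0433,-0.2436,85],[-0.14,-0.44,0.12,0.0817,0.0433,-0.2436,85],[-0.14,-0.44,0.12,0.0817,0.0433,-0.2436,85],[-0.14,-0.44,0.12,0.0817,0.0433,-0.2436,85],[-0.14,-0.44,0.12,0.0817,0.0433,-0.2436,85],[-0.14,-0.44,0.12,0.0817,0.0433,-0.2436,85],[-0.14,-0.4425,-0.0454,0.0817,0.0433,-0.2436,85],[-0.14,-0.4425,-0.0454,0.0817,0.0433,-0.2436,85],[-0.14,-0.4425,-0.0454,0.0817,0.0433,-0.2436,85],[-0.14,-0.4425,-0.0454,0.0817,0.0433,-0.2436,85]]'
python3 - <<'E'
from h import *
w=camera("wrist");s=state();i=camera_info("wrist")
print(s["q"].round(3),proj("wrist",FOOT+.1*A,i),proj("wrist",FOOT,i))
b=np.c_[-YD,-XD,[0,0,-1]];R=Ro.from_rotvec(XD*np.radians(30)).as_matrix()@b;G=FOOT+.075*A
cmd(G+.024*R[:,2],R)
cv2.imwrite("pics/b.png",w[:,:,::-1])
E
```

```text
time: 4.62
position: [0.5137, 0.1385, 0.1809]
tool_rot: [[-0.258, -0.956, 0.138], [-0.829, 0.293, 0.477], [-0.496, 0.008, -0.868]]
wrist_force: [-0.7, -0.0, 0.3]
grip_width: 0.085
grip_force: 0.0
[ 0.272  0.098 -0.342 -0.56  -0.915 -0.272] [282.86020378 202.61360649] [283.15196724 227.10562337]
shift [ 0.0376  0.115  -0.202 ] turn [ 0.0002 -0.0009 -0.0007]
```

View pics/b.png

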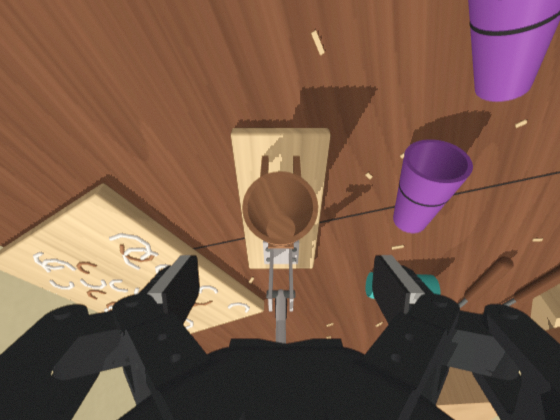

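The wrist view shows the rim at (280,208), against a predicted (283,203), so it is aligned to within about 4 mm. I go in and close.

```bash
python3 -m handwheel '[[0.009,0.029,-0.05,0,0,0,85],[0.018,0.058,-0.1,0,0,0,85],[0.027,0.087,-0.15,0,0,0,85],[0.032,0.1,-0.175,0,0,0,85],[0.037,0.116,-0.202,0,0,0,85],[0.037,0.116,-0.202,0,0,0,85],[0.037,0.116,-0.202,0,0,0,85]]' 40 && python3 -m handwheel '[[0,0,0,0,0,0,50],[0,0,0,0,0,0,50],[0,0,0,0,0,0,50],[0,0,0,0,0,0,50],[0,0,0,0,0,0,50],[0,0,0,0,0,0,50],[0,0,0,0,0,0,50],[0,0,0,0,0,0,50]]' 40
```

```text
time: 5.25
position: [0.5392, 0.209, 0.0656]
tool_rot: [[-0.254, -0.956, 0.146], [-0.828, 0.293, 0.479], [-0.5, 0.001, -0.866]]
wrist_force: [0.6, -0.5, 0.7]
grip_width: 0.0852
grip_force: 0.0
time: 5.92
position: [0.5395, 0.2082, 0.0672]
tool_rot: [[-0.255, -0.955, 0.15], [-0.826, 0.296, 0.48], [-0.502, -0.001, -0.865]]
wrist_force: [-1.2, -0.8, 4.9]
grip_width: 0.0603
grip_force: 42.0
```

```bash
python3 -m handwheel '[[-0.003,-0.008,0.02,0,0,0,50],[-0.006,-0.018,0.06,0,0,0,50],[-0.01,-0.03,0.12,0,0,0,50],[-0.01,-0.03,0.18,0,0,0,50],[-0.01,-0.03,0.2,0,0,0,50],[-0.01,-0.03,0.2,0,0,0,50],[-0.01,-0.03,0.2,0,0,0,50]]'
python3 - <<'E'
from h import *
# pot frame relative to tool at grasp
pg=np.array([.5395,.2082,.0672]);Rg=np.array([[-.255,-.955,.15],[-.826,.296,.48],[-.502,-.001,-.865]])
rel=Rg.T@(FOOT-pg); s=state()
Rt=Ro.from_rotvec(-XD*np.radians(60)).as_matrix()@Rg
for z in(.08,.004): p=np.array([.53,-.0,z])-Rt@rel; print(p);cmd(p,Rt)
i=camera_info("side"); f=s["position"]+s["tool_rot"]@rel; a=s["tool_rot"]@Rg.T@A; print(proj("side",f),proj("side",f+.1*a),proj("top",f+.1*a),rel,s["q"].round(2))
cv2.imwrite("pics/c.png",np.hstack([cv2.resize(camera("side")[90:250,160:320],(400,400)),cv2.resize(camera("wrist"),(400,400))])[:,:,::-1])
E
```

```text
time: 6.5
position: [0.5323, 0.19, 0.1869]
tool_rot: [[-0.255, -0.955, 0.149], [-0.826, 0.296, 0.479], [-0.502, -0.001, -0.865]]
wrist_force: [-0.1, -0.2, -1.6]
grip_width: 0.0605
grip_force: 43.6
[ 0.52897877 -0.00758566  0.13559153]
shift [-0.0055 -0.3293 -0.0855] turn [-0.1591  0.0495  0.    ]
[ 0.52897877 -0.00758566  0.05959153]
shift [-0.0055 -0.3293 -0.2121] turn [-0.1591  0.0495  0.    ]
[226.66780273 157.07631899] [231.53910912 161.97836587] [245.14190692 214.50233906] [-0.03421316  0.00122733  0.04442999] [ 0.37  0.12 -0.32 -0.54 -0.86 -0.37]
```

View pics/c.png

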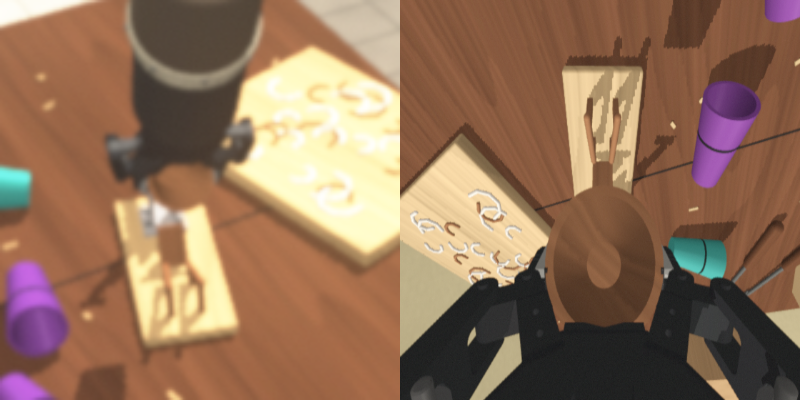

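```bash
python3 -m handwheel '[[-0.005,-0.06,0.03,0,0,0,50],[-0.005,-0.12,0.03,-0.04,0.012,0,50],[-0.005,-0.18,0.03,-0.159,0.0495,0,50],[-0.005,-0.24,0,-0.159,0.0495,0,50],[-0.005,-0.3,0,-0.159,0.0495,0,50],[-0.005,-0.329,0,-0.159,0.0495,0,50],[-0.005,-0.329,0,-0.159,0.0495,0,50],[-0.005,-0.329,0,-0.159,0.0495,0,50],[-0.005,-0.329,0,-0.159,0.0495,0,50],[-0.005,-0.329,0,-0.159,0.0495,0,50],[-0.005,-0.329,0,-0.159,0.0495,0,50],[-0.005,-0.329,0,-0.159,0.0495,0,50],[-0.005,-0.329,-0.06,-0.159,0.0495,0,50],[-0.005,-0.329,-0.0855,-0.159,0.0495,0,50],[-0.005,-0.329,-0.0855,-0.159,0.0495,0,50],[-0.005,-0.329,-0.0855,-0.159,0.0495,0,50]]'
python3 - <<'E'
from h import *
Rg=np.array([[-.255,-.955,.15],[-.826,.296,.48],[-.502,-.001,-.865]]);rel=np.array([-.0342,.0012,.0444])
s=state();f=s["position"]+s["tool_rot"]@rel; a=s["tool_rot"]@Rg.T@A
w=Ro.align_vectors([[0,0,1]],[a])[0].as_rotvec()
print("foot",f,"axis",a,"fix turn",w/2/np.pi,proj("side",f),proj("side",f+.1*a),s["q"].round(2))
u,v=proj("side",f+.05*a).astype(int);im=camera("side");cv2.imwrite("pics/d.png",cv2.resize(im[v-60:v+60,u-70:u+70],(700,600),interpolation=2)[:,:,::-1]);print(u-70,v-60)
E
```

```text
time: 7.93
position: [0.529, -0.008, 0.1338]
tool_rot: [[-0.258, -0.954, -0.151], [-0.828, 0.299, -0.475], [0.499, 0.003, -0.867]]
wrist_force: [0.4, -0.9, 0.3]
grip_width: 0.0611
grip_force: 44.1
foot [ 5.29944993e-01 -4.43967472e-04  7.82302306e-02] axis [2.46594714e-03 7.44577774e-04 1.00058322e+00] fix turn [ 0.00011843 -0.00039224  0.        ] [268.27892181 242.26436539] [268.22040293 211.37074898] [ 0.58  0.38 -0.46  0.35 -1.18 -1.09]
198 167
```

View pics/d.png

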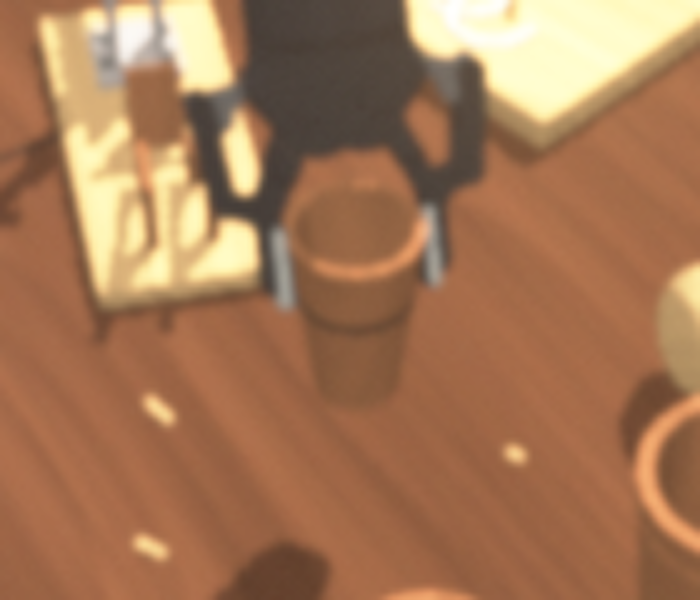

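Pot hangs upright; rim at (270,213) and foot at (270,245) in side pixels, about 5 mm lower than nominal. I lower it until it touches.

```bash
python3 -m handwheel '[[0,0,-0.04,0,0,0,50],[0,0,-0.08,0,0,0,50],[0,0,-0.1,0,0,0,50],[0,0,-0.105,0,0,0,50],[0,0,-0.11,0,0,0,50],[0,0,-0.11,0,0,0,50]]' && python3 -m handwheel '[[0,0,-0.004,0,0,0,50],[0,0,-0.004,0,0,0,50]]' && python3 -m handwheel '[[0,0,-0.004,0,0,0,50],[0,0,-0.004,0,0,0,50]]' | grep -E 'pos|wrist'
```

```text
time: 8.48
position: [0.5299, -0.007, 0.0683]
tool_rot: [[-0.258, -0.955, -0.149], [-0.828, 0.298, -0.475], [0.498, 0.001, -0.867]]
wrist_force: [-0.0, -0.2, -1.0]
grip_width: 0.0609
grip_force: 44.1
time: 8.65
position: [0.5298, -0.0068, 0.0658]
tool_rot: [[-0.258, -0.955, -0.149], [-0.828, 0.298, -0.475], [0.498, 0.001, -0.867]]
wrist_force: [-0.6, -0.7, -0.3]
grip_width: 0.0611
grip_force: 44.1
position: [0.5294, -0.007, 0.0628]
wrist_force: [0.2, 0.7, -0.8]
```

```bash
for i in 1; do python3 -m handwheel '[[0,0,-0.003,0,0,0,50],[0,0,-0.003,0,0,0,50]]' | grep -E 'pos|wrist';  python3 -m handwheel '[[0,0,-0.003,0,0,0,50],[0,0,-0.003,0,0,0,50]]' | grep -E 'pos|wrist'; done
```

```text
position: [0.5293, -0.0071, 0.0608]
wrist_force: [-1.0, -1.0, -0.5]
position: [0.5292, -0.0072, 0.0589]
wrist_force: [-0.1, 1.0, -1.1]
```

```bash
python3 -m handwheel '[[0,0,-0.003,0,0,0,50],[0,0,-0.003,0,0,0,50]]' | grep -E 'pos|wrist';  python3 -m handwheel '[[0,0,-0.003,0,0,0,50],[0,0,-0.003,0,0,0,50]]' | grep -E 'pos|wrist'
```

```text
position: [0.5296, -0.0073, 0.0585]
wrist_force: [-2.5, 2.2, 10.0]
position: [0.5297, -0.0074, 0.0584]
wrist_force: [-6.6, 5.9, 23.4]
```

```bash
python3 -m handwheel '[[0,0,0.004,0,0,0,50],[0,0,0.004,0,0,0,50]]' | grep -E 'pos|wrist';  python3 -m handwheel '[[0,0,0,0,0,0,85],[0,0,0,0,0,0,85],[0,0,0,0,0,0,85],[0,0,0,0,0,0,85],[0,0,0,0,0,0,85],[0,0,0,0,0,0,85],[0,0,0,0,0,0,85],[0.005,0.016,0.029,0,0,0,85],[0.01,0.032,0.058,0,0,0,85],[0.02,0.063,0.115,0,0,0,85],[0.03,0.095,0.173,0,0,0,85],[0.04,0.12,0.23,0,0,0,85],[0.04,0.12,0.25,0,0,0,85],[0.04,0.12,0.25,0,0,0,85]]'
python3 - <<'E'
from h import *
s=state();im=camera("side");t=camera("top");print(s["q"].round(2))
cv2.imwrite("pics/e.png",np.hstack([cv2.resize(im[150:370,190:410],(400,400)),cv2.resize(t[150:290,250:390],(400,400),interpolation=2)])[:,:,::-1])
b=np.c_[-YD,-XD,[0,0,-1]]
cmd([.53,0,.22],b)
E
```

```text
position: [0.5297, -0.0069, 0.0586]
wrist_force: [-0.4, 0.7, 6.8]
time: 10.82
position: [0.5552, 0.0666, 0.2113]
tool_rot: [[-0.259, -0.955, -0.145], [-0.83, 0.296, -0.473], [0.495, -0.002, -0.869]]
wrist_force: [-0.3, 0.3, 0.5]
grip_width: 0.0853
grip_force: 0.0
[ 0.66  0.37 -0.24  0.29 -1.4  -1.08]
shift [-0.0385 -0.1083  0.0202] turn [ 0.0791 -0.025   0.    ]
```

View pics/e.png

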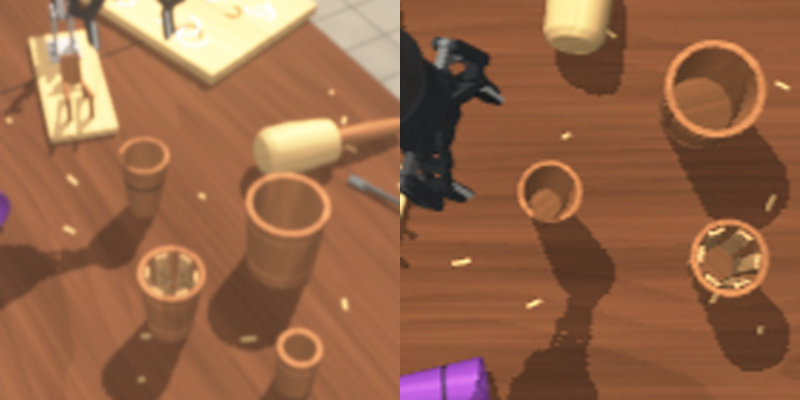

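The pot stands upright on its own. In the top view its rim is at (302.5,217) and the nest's at (365.5,240). In the side view they are at (270,236) and (284,300).

```bash
python3 - <<'E'
from h import *
print("pot tri",tri("top",(302.5,216.9),"side",(269.8,235.8)),onz("top",(302.5,216.9),.1),onz("side",(269.8,235.8),.1))
print("nest tri",tri("top",(365.5,240.3),"side",(284.1,300.2)),onz("top",(365.5,240.3),.1),onz("side",(284.1,300.2),.1))
b=np.c_[-YD,-XD,[0,0,-1]]
cmd([.532,-.002,.18],b)
E
```

```text
pot tri [ 0.53261185 -0.00076637  0.0986346 ] [ 5.31280046e-01 -2.67312695e-04  1.00000000e-01] [ 0.53313521 -0.0021746   0.1       ]
nest tri [ 0.46326904 -0.18067938  0.10173912] [ 0.46267067 -0.18072372  0.1       ] [ 0.46479237 -0.17974395  0.1       ]
shift [-0.0352 -0.1116 -0.0465] turn [ 0.0791 -0.025   0.    ]
```

```bash
python3 -m handwheel '[[-0.01,-0.04,0.03,0.0791,-0.025,0,85],[-0.03,-0.1,0.03,0.0791,-0.025,0,85],[-0.0352,-0.1116,0.03,0.0791,-0.025,0,85],[-0.0352,-0.1116,0.03,0.0791,-0.025,0,85],[-0.0352,-0.1116,0,0.0791,-0.025,0,85],[-0.0352,-0.1116,-0.0465,0.0791,-0.025,0,85],[-0.0352,-0.1116,-0.0465,0.0791,-0.025,0,85],[-0.0352,-0.1116,-0.0465,0.0791,-0.025,0,85]]'
python3 - <<'E'
from h import *
w=camera("wrist");s=state();i=camera_info("wrist")
P=np.array([.532,-.001,.1]);N=np.array([.4637,-.1803,.1])
print(s["position"],s["q"].round(2),proj("wrist",P,i),proj("wrist",N,i),proj("wrist",s["position"],i))
ring=[proj("wrist",P+.032*np.array([np.cos(t),np.sin(t),0]),i) for t in np.arange(0,6.28,.26)]
for u,v in ring: cv2.circle(w,(int(u),int(v)),1,(0,255,0),-1)
cv2.imwrite("pics/f.png",w[:,:,::-1])
E
```

```text
time: 11.58
position: [0.5306, -0.0032, 0.1784]
tool_rot: [[-0.298, -0.954, -0.005], [-0.954, 0.298, -0.003], [0.004, 0.004, -1.0]]
wrist_force: [0.5, -0.7, 1.0]
grip_width: 0.0855
grip_force: 0.0
[ 0.53174842 -0.0025843   0.17959759] [ 0.37  0.17 -0.38  0.   -1.03 -0.67] [284.71973973 221.7167787 ] [303.06902416 -71.1507815 ] [284.2025115  263.02257823]
```

View pics/f.png

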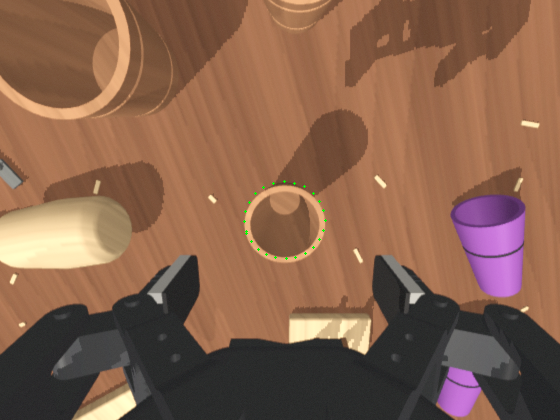

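The slim pot's rim is centred at (284.5,224), 2 px from prediction and between the fingers. I descend and grip near the rim.

```bash
python3 -m handwheel '[[0.0013,0.0055,-0.05,0,0,0,85],[0.0013,0.0055,-0.1,0,0,0,85],[0.0013,0.0055,-0.15,0,0,0,85],[0.0013,0.0055,-0.17,0,0,0,85],[0.0013,0.0055,-0.188,0,0,0,85],[0.0013,0.0055,-0.188,0,0,0,85],[0.0013,0.0055,-0.188,0,0,0,85]]' 40 && python3 -m handwheel '[[0,0,0,0,0,0,50],[0,0,0,0,0,0,50],[0,0,0,0,0,0,50],[0,0,0,0,0,0,50],[0,0,0,0,0,0,50],[0,0,0,0,0,0,50],[0,0,0,0,0,0,50],[0,0,0,0,0,0,50]]' 40
python3 - <<'E'
from h import *
s=state();p=s["position"];print(p);cmd([.4637,-.1803,p[2]+.13],s["tool_rot"])
E
```

```text
time: 12.22
position: [0.5335, 0.0017, 0.0676]
tool_rot: [[-0.296, -0.955, -0.001], [-0.955, 0.296, -0.002], [0.002, 0.0, -1.0]]
wrist_force: [0.1, -0.0, 0.7]
grip_width: 0.0851
grip_force: 0.0
time: 12.88
position: [0.5339, 0.0015, 0.069]
tool_rot: [[-0.297, -0.955, 0.002], [-0.955, 0.297, -0.0], [-0.0, -0.002, -1.0]]
wrist_force: [-2.0, 0.3, 5.6]
grip_width: 0.0613
grip_force: 42.0
[0.53394866 0.00150773 0.06900993]
shift [-0.1171 -0.303   0.2167] turn [0. 0. 0.]
```

```bash
python3 -m handwheel '[[0,0,0.03,0,0,0,50],[0,0,0.08,0,0,0,50],[0,0,0.14,0,0,0,50],[0,0,0.2167,0,0,0,50],[0,0,0.2167,0,0,0,50],[-0.03,-0.07,0.2167,0,0,0,50],[-0.06,-0.13,0.2167,0,0,0,50],[-0.09,-0.19,0.2167,0,0,0,50],[-0.1,-0.25,0.2167,0,0,0,50],[-0.117,-0.303,0.2167,0,0,0,50],[-0.117,-0.303,0.2167,0,0,0,50],[-0.117,-0.303,0.2167,0,0,0,50],[-0.117,-0.303,0.2167,0,0,0,50]]'
python3 - <<'E'
from h import *
w=camera("wrist");s=state();i=camera_info("wrist");si=camera("side");p=s["position"];print(p,s["q"].round(2))
N=np.array([.4637,-.1803,.1])
def ring(im,n,c,r,col,i=None):
    for t in np.arange(0,6.28,.2):
        u,v=proj(n,np.array(c)+r*np.array([np.cos(t),np.sin(t),0]),i); cv2.circle(im,(int(round(u)),int(round(v))),0,col,-1)
ring(w,"wrist",N,.039,(0,255,0),i); ring(si,"side",N,.039,(0,255,0))
ring(w,"wrist",[p[0],p[1],p[2]+.031],.032,(255,255,0),i); ring(si,"side",[p[0],p[1],p[2]-.069],.02,(255,255,0))
u,v=proj("side",N).astype(int)
a=cv2.resize(si[v-80:v+40,u-60:u+60],(500,500),interpolation=2); b=w[60:360,200:380]
cv2.imwrite("pics/g.png",np.hstack([a,cv2.resize(b,(300,500))])[:,:,::-1]);print(u-60,v-80)
E
```

```text
time: 13.97
position: [0.4629, -0.1807, 0.1978]
tool_rot: [[-0.298, -0.954, 0.001], [-0.954, 0.298, -0.001], [0.0, -0.001, -1.0]]
wrist_force: [0.7, -0.1, -1.1]
grip_width: 0.061
grip_force: 43.9
[ 0.46309027 -0.18018343  0.19766995] [ 0.03  0.09 -0.42  0.   -1.06 -0.33]
223 220
```

View pics/g.png

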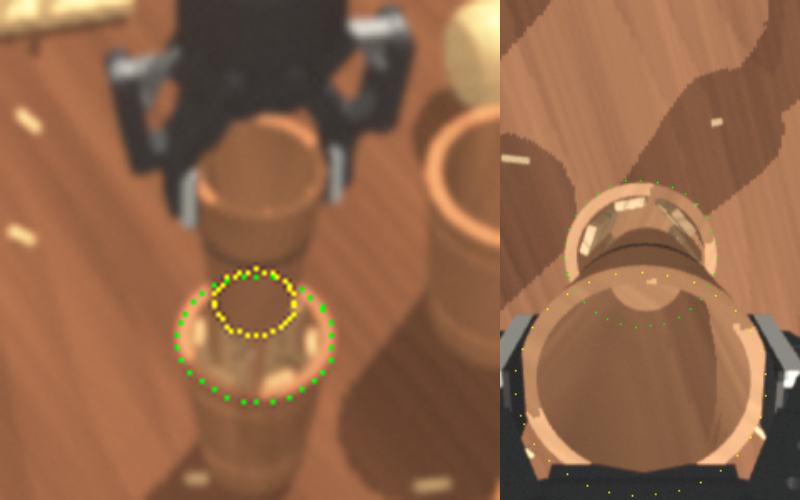

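Side and wrist views show the foot centred over the nest mouth to within about 1.5 mm. I lower it in.

```bash
python3 -m handwheel '[[0.0018,0.0024,0,0,0,0,50],[0.0018,0.0024,-0.03,0,0,0,50],[0.0018,0.0024,-0.06,0,0,0,50],[0.0018,0.0024,-0.085,0,0,0,50],[0.0018,0.0024,-0.105,0,0,0,50],[0.0018,0.0024,-0.12,0,0,0,50],[0.0018,0.0024,-0.13,0,0,0,50],[0.0018,0.0024,-0.13,0,0,0,50],[0.0018,0.0024,-0.13,0,0,0,50]]' | grep -E 'pos|wrist|grip' && python3 -m handwheel '[[0,0,-0.004,0,0,0,50],[0,0,-0.004,0,0,0,50],[0,0,-0.004,0,0,0,50]]' | grep -E 'pos|wrist|grip'
```

```text
position: [0.4645, -0.1789, 0.1195]
wrist_force: [2.5, -0.3, -1.5]
grip_width: 0.0612
grip_force: 43.9
position: [0.4643, -0.1792, 0.1173]
wrist_force: [2.0, 0.0, -1.6]
grip_width: 0.0617
grip_force: 44.0
```

```bash
python3 -m handwheel '[[0.002,0,0,0,0,0,50],[0.002,0,-0.003,0,0,0,50],[0.002,0,-0.003,0,0,0,50],[0.002,0,-0.003,0,0,0,50]]' | grep -E 'pos|wrist' && python3 -m handwheel '[[0,0,-0.003,0,0,0,50],[0,0,-0.003,0,0,0,50],[0,0,-0.003,0,0,0,50]]' | grep -E 'pos|wrist'
```

```text
position: [0.4651, -0.1791, 0.115]
wrist_force: [2.8, 0.6, -1.1]
position: [0.4651, -0.1791, 0.1132]
wrist_force: [2.1, -0.1, -0.7]
```

```bash
python3 -m handwheel '[[0,0,-0.003,0,0,0,50],[0,0,-0.003,0,0,0,50],[0,0,-0.003,0,0,0,50]]' | grep -E 'pos|wrist' && python3 -m handwheel '[[0,0,-0.002,0,0,0,50],[0,0,-0.002,0,0,0,50],[0,0,-0.002,0,0,0,50]]' | grep -E 'pos|wrist'
```

```text
position: [0.4653, -0.1791, 0.1115]
wrist_force: [1.5, 0.5, -0.4]
position: [0.4653, -0.1792, 0.1104]
wrist_force: [1.4, 1.6, 1.8]
```

```bash
python3 - <<'E'
from h import *
s=state();p=s["position"];si=camera("side");w=camera("wrist")
u,v=proj("side",[p[0],p[1],.12]).astype(int)
a=cv2.resize(si[v-50:v+50,u-50:u+50],(500,500),interpolation=2)
cv2.imwrite("pics/i.png",np.hstack([a,cv2.resize(w[60:360,200:380],(300,500))])[:,:,::-1]);print(p,u-50,v-50,[proj("side",[p[0],p[1],z]).round(1) for z in(.1,.139)])
E
```

```text
[ 0.46533444 -0.17916913  0.11041022] 234 243 [array([284.2, 299.9]), array([284.5, 288.1])]
```

View pics/i.png

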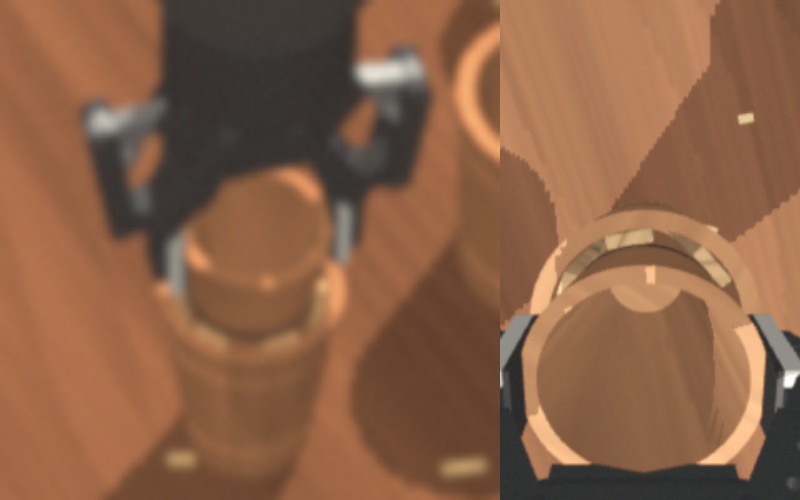

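```bash
python3 -m handwheel '[[0,0,-0.002,0,0,0,50],[0,0,-0.002,0,0,0,50],[0,0,-0.002,0,0,0,50],[0,0,-0.002,0,0,0,50]]' | grep -E 'pos|wrist' && python3 -m handwheel '[[0,0,-0.001,0,0,0,50],[0,0,-0.001,0,0,0,50],[0,0,-0.001,0,0,0,50]]' | grep -E 'pos|wrist'
```

```text
position: [0.4653, -0.1792, 0.1092]
wrist_force: [1.7, 1.1, 3.5]
position: [0.4653, -0.1792, 0.1086]
wrist_force: [1.3, 0.6, 4.8]
```

```bash
python3 -m handwheel '[[0,0,-0.0015,0,0,0,50],[0,0,-0.0015,0,0,0,50],[0,0,-0.0015,0,0,0,50]]' | grep -E 'pos|wrist'; python3 -m handwheel '[[0,0,0,0,0,0,50],[0,0,0,0,0,0,50]]' | grep -E 'pos|wrist'
```

```text
position: [0.4653, -0.1792, 0.1077]
wrist_force: [2.2, 2.1, 5.4]
position: [0.4653, -0.1792, 0.1077]
wrist_force: [2.2, 1.6, 4.8]
```

```bash
python3 -m handwheel '[[0,0,0,0,0,0,70],[0,0,0,0,0,0,85],[0,0,0,0,0,0,85],[0,0,0,0,0,0,85],[0,0,0,0,0,0,85],[0,0,0,0,0,0,85],[0,0,0,0,0,0,85],[0,0,0.02,0,0,0,85],[0,0,0.06,0,0,0,85],[0,0,0.11,0,0,0,85],[0,0,0.17,0,0,0,85],[0,0.05,0.22,0,0,0,85],[0,0.1,0.25,0,0,0,85],[0,0.16,0.25,0,0,0,85],[0,0.22,0.25,0,0,0,85],[0,0.28,0.25,0,0,0,85],[0,0.28,0.25,0,0,0,85]]'
python3 - <<'E'
from h import *
si=camera("side");t=camera("top")
a=cv2.resize(si[240:350,240:330],(450,550),interpolation=2);b=cv2.resize(t[160:270,310:380],(350,550),interpolation=2)
cv2.imwrite("pics/j.png",np.hstack([a,b])[:,:,::-1])
N=[.4653,-.1797]
for z in(.1,.135,.139,.143): print(z,proj("side",[*N,z]).round(1),proj("top",[*N,z]).round(1))
E
```

```text
time: 18.67
position: [0.4652, -0.0068, 0.258]
tool_rot: [[-0.294, -0.956, 0.001], [-0.956, 0.294, 0.0], [-0.001, -0.001, -1.0]]
wrist_force: [0.1, -1.2, 0.4]
grip_width: 0.085
grip_force: 0.0
0.1 [284.3 300.1] [365.1 239.4]
0.135 [284.6 289.5] [367.6 238.2]
0.139 [284.6 288.2] [367.9 238. ]
0.143 [284.7 287. ] [368.2 237.9]
```

View pics/j.png

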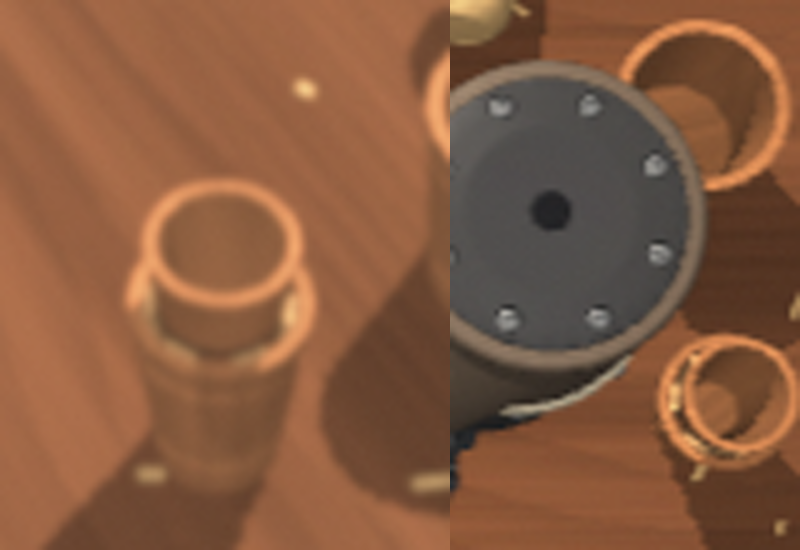

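The slim pot sits upright and free in the nest. Its rim is at side pixel (284,288.6) and the nest's at (284,300), which puts it about 38–39 mm above the nest rim, so the line is level. The gripper is clear.

```bash
python3 -c "from station import hand_in;print(hand_in())"
```

```text
the job is handed in; nothing more can be done
None
```

The job is done and handed in at about 19 s: the clamp is open, and the slim pot stood alone on the bench before being nested upright in the cork-lined pot, its rim about 38–39 mm above that pot's rim (target 39) and let go.

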